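# Register the red dish on the colony counter

## Robot

A 6-joint arm with a two-finger parallel gripper is mounted at the origin on the work surface; the furniture and walls round the work are solid. World frame = base frame: x ahead of the robot, y to its left, z up, the work surface at z = 0. Lengths are in m, angles in rad, forces in N, time in s.
With the tool pointing down it reaches from about 0.375 to 0.975 m from the base axis. Payload 3.8 kg.
Tool frame: the origin (TCP) lies on the centre line of the jaws, within the pads' length; the fingertips stand 8 mm ahead of it and the grasp point (between the pads) lies 11 mm behind it; z points along the fingers, y is the direction in which the jaws open and shut (so a half turn about z gives the same grasp; the last joint's range is limited). The gripper opens to 85 mm and grips with 20 to 120 N. Pads are 22 mm wide; open, the fingers measure 114 mm over their backs; the gripper's body (76 mm by 85 mm) begins 54 mm behind the grasp point. The pads swing forward as they close: fully open they stand 13 mm farther back than shut.
Start: joints at [-1.3, 0.264, 1.604, -0, 1.274, -0.037], TCP at [0.204, -0.643, 0.239] pointing down, gripper open.
Joint ranges: [-2.63, 2.63], [-0.94, 2.18], [0.31, 2.57], [-1.31, 4.45], [0, 2.66], [-2.55, 2.55]. Speed limits (rad/s): [2.57, 2.57, 3.14, 3.14, 3.14, 3.14].

## Interface

Orientations are given as a rotation vector (axis times angle).
In Python, from workcell import * gives the robot as it stands.
- The arm moves only by the tool play_rows, never from a script. Its arguments are lists of equal length, an entry for each row: "slide": the shift along the tool's x, y, z in cm, a list of three; "delta_rot": the turn, a rotation vector about the tool's x, y, z in rad, a list of three. In form: {"slide": [[x, y, z], ...], "delta_rot": [[wx, wy, wz], ...]}. A call has 1 to 12 rows; each row is the pose to reach, as a shift and turn from the pose measured when the call began, along the tool's axes at that moment; what a row does not reach only later rows make up. A row lasts 1/12 s, in which the tool goes at most 41.7 mm and 7.16 degrees, less where a joint would pass 70% of its speed; a pose out of reach is approached as far as the arm can. A call with a gripper value outside its range is refused whole. "hand" is the opening, from 0 (shut) to 1 (fully open), set as the call begins (left out, the last holds). The fingers move at their own pace and stop on an object; "force" is the grip in N (left out, the last holds). Time passes only in rows, so rows that repeat a pose let the fingers close. It gives the time, the measured TCP pose, the force and the opening at its end, in the units of the state.
- read_state(): the state, without advancing time (a new reading comes with each control period).
- read_camera(name): name is "scene" or "side" or "wrist"; returns a dict with "image" (400x640x3 uint8, red, green, blue), "depth" (400x640 float32, m along the optical axis (not along the pixel's ray), 0 where there is no reading), "fovy" (degrees; the focal length in pixels is half the picture's height over the tangent of half this angle, whatever the lens; pixels are square), "cx", "cy" (the principal point, pixels), "k1" (the pictures are not rectified: a ray, as slopes to the right and down, at radius r is drawn at 1 + k1 r^2 times it, then the intrinsics apply), "world_from_camera" (4x4, takes a point from camera to world coordinates); the wrist camera has in their place "hand_eye" (4x4, takes a point from camera to tool coordinates, whose origin is the TCP and whose axes are the flange's). Camera axes: x right, y up, looking along -z (the intrinsics and any distortion apply to the point x, -y, -z); pixel columns grow to the right and rows downward; lengths in m; the calibration is good to about 2 mm. A picture is of the moment at which its call begins: read the wrist's pose just before it.
- finish_job(): hands the job in, once; it reports no verdict.
Trained networks look in a picture, given as the dict that the camera call returned (one of the last four; its "shot" number tells which), for a name from the list of things; names that differ only in an ending like _2 or _b are one class to them, and where a whole thing is asked for, a point or a joint stands for the part that bears it (a point fixed in the world has none). Each returns a list of dicts, best first, with "conf" (0 to 1); they miss things now and then, are a little off and sometimes report something else, mostly with a low value. They report only what shows in the picture. A call takes as long as a camera call. They do not tell look-alikes from the thing itself.
- spot_in(target, picture): "bbox" ([centre column, centre row, width, height] in pixels, round what is visible of it).
- landmark_of(target, picture): "at" ([column, row] in pixels: a listed point, or the origin of a listed thing).
The state is a dict: "time": time; "q": joint angles; "joint_vel": joint speeds; "joint_torque": joint torques, N m; "tool_pos": TCP position; "tcp_rot": TCP orientation; "wrist_force": force on the tool from outside, world axes, zero at the start; "torque": the same for the moment, N m; "width": opening from 0.0 (shut) to 1.0 (fully open).
Only numpy, scipy, OpenCV 4.12 (cv2) and the standard library are available. Lean on these libraries where they do the work, as an engineer would, in place of code of your own. Each camera call takes 0.05 s, during which the arm holds its last target.

## Task

Register the red petri dish on the colony counter: with the fingertips touch the middle of its lid lightly so that the sprung plate under it gives by about half its travel, keep it there for about a second, and let it come up again. Then press the green key to store the count, and withdraw. Do not lift the dish, do not touch the two straw-brown dishes or press the red key, and leave everything else where it is.

Things in the scene. Friction and masses are not known exactly. Their poses are not given: they have to be found in the camera images.
- dish_red: covered plastic petri dish, closed flat disc 92 mm in diameter and 16 mm high, about 28 g, loose; origin at the centre of its underside, z up, so the middle of its lid is 16 mm above the origin. The one filled with RED medium, to be touched. It lies in the shallow nest of one of the counter's three plates, any of them.
- dish_straw_a: covered plastic petri dish, closed flat disc 92 mm in diameter and 16 mm high, about 28 g, loose; origin at the centre of its underside, z up, so the middle of its lid is 16 mm above the origin. Filled with straw-brown medium; must not be touched. It lies on another of the three plates.
- dish_straw_b: covered plastic petri dish, closed flat disc 92 mm in diameter and 16 mm high, about 28 g, loose; origin at the centre of its underside, z up, so the middle of its lid is 16 mm above the origin. Filled with straw-brown medium; must not be touched. It lies on the remaining plate.
- counter: fixed white low housing 125 x 365 mm, 40 mm high, with three round sprung plates (104 mm across) in a row; origin at the centre of its underside, y along its length to the left, x away from the robot. Plates at y = +118, 0, -118 mm; a dish lies 52 mm above the worktop inside a rim 3 mm high (2.5 mm play), its lid at 68 mm. A solid wall stands behind the work at world x = 0.63.
- plate_left (a joint): downward travel in m of the counter's left plate (the one at y = +118 mm in the counter's frame): 0 at rest, 0.008 at its stop. It is sprung: starts to sink at about 1 N, touch registers from 0.003 (about 2.5 N), stop reached at about 5 N; springs back up when let go.
- plate_middle (a joint): downward travel in m of the counter's middle plate (the one at y = 0 mm in the counter's frame): 0 at rest, 0.008 at its stop. It is sprung: starts to sink at about 1 N, touch registers from 0.003 (about 2.5 N), stop reached at about 5 N; springs back up when let go.
- plate_right (a joint): downward travel in m of the counter's right plate (the one at y = -118 mm in the counter's frame): 0 at rest, 0.008 at its stop. It is sprung: starts to sink at about 1 N, touch registers from 0.003 (about 2.5 N), stop reached at about 5 N; springs back up when let go.
- store_key_top (a point): centre of the top face of the green key (stores the count), 30 mm in diameter, 40 mm above the worktop at rest, in the middle of its own fixed white key unit (74 x 60 mm, 30 mm high). The green and the red unit stand to the right of the counter, either one nearer to it.
- store_key (a joint): downward travel in m of the green key: 0 at rest, 0.006 at its stop; sprung, starts to sink at about 1 N, counts as pressed from 0.003 (about 2.5 N), stop reached at about 4 N; springs back when let go.
- clear_key_top (a point): centre of the top face of the red key (clears the memory, must not be pressed), 30 mm in diameter, 40 mm above the worktop at rest, in the middle of its own fixed white key unit (74 x 60 mm, 30 mm high). The green and the red unit stand to the right of the counter, either one nearer to it.
- clear_key (a joint): downward travel in m of the red key: 0 at rest, 0.006 at its stop; sprung, starts to sink at about 1 N, stop reached at about 4 N; springs back when let go.
- stopper: red-brown rubber stopper, 29 mm in diameter, 26 mm high, standing loose between counter and key units; origin at the centre of its underside. Bystander.
- weight: bare metal laboratory weight, 23 mm in diameter, 44 mm high, standing loose between counter and key units; origin at the centre of its underside. Bystander.
- blue_bottle: small white bottle with blue cap, 44 mm in diameter, 92 mm high, loose, at the left end of the counter; origin at the centre of its underside. Bystander.
- small_beaker: empty glass beaker, 55 mm in diameter, 68 mm high, loose, between counter and robot; origin at the centre of its underside. Bystander.
Mind the look-alikes: they are no part of the job. What is shaped like the dish_red but blue or purple is not meant. Leave any orange or yellow look-alike of the part that bears store_key_top alone.

How it is judged:
By the outcome, as a careful person would: the job done as asked, in the order asked, and still so for the second after the job is handed in, with the robot touching nothing.
It also fails if it takes over 56 s, if anything falls off the work surface, if the arm or the gripper's body presses on something with over 40 N, if the wrist force passes 120 N, or if a joint passes its speed limit or range.

## Working session

There is one attempt and no reset: what is moved stays moved. The work goes in short steps, Python scripts to look and compute and a tool call to move; the robot and the scene stay as the last step left them, time stands still between calls to the robot, and variables do not carry over. Pictures are saved under pics/ and viewed, and the job is handed in when it is done.

Besides the shell and the picture viewer there is one more tool, called after "Request:" by a JSON object that holds its "method" and its "body", one argument or row to a line. play_rows: Moves the arm, as the interface text tells. Its arguments: {"type":"object","properties":{"slide":{"type":"array"},"delta_rot":{"type":"array"},"hand":{"type":"number"},"force":{"type":"number"}},"required":["slide","delta_rot"]}

```bash
mkdir -p pics; ls
cat > h.py <<'E'
from workcell import *
import numpy as np, cv2
from scipy.spatial.transform import Rotation as R
def K(p):
    H,W=p["image"].shape[:2]; f=H/2/np.tan(np.radians(p["fovy"])/2)
    return np.array([[f,0,p["cx"]],[0,f,p["cy"]],[0,0,1.]])
def T(p,st=None):
    if "world_from_camera" in p: return np.array(p["world_from_camera"])
    M=np.eye(4); M[:3,:3]=R.from_rotvec(st["tcp_rot"]).as_matrix(); M[:3,3]=st["tool_pos"]
    return M@np.array(p["hand_eye"])
def ray(p,uv,st=None):
    # k1 acts on r^2 : forward model cv2 dist=[k1,0,0,0]
    s=cv2.undistortPoints(np.array([[uv]],float),K(p),np.array([p["k1"],0,0,0.]))[0,0]
    M=T(p,st); d=M[:3,:3]@np.array([s[0],-s[1],-1.]); return M[:3,3],d
def at_z(p,uv,z,st=None):
    o,d=ray(p,uv,st); return o+d*(z-o[2])/d[2]
def at_depth(p,uv,st=None):
    o,d=ray(p,uv,st); u,v=int(round(uv[0])),int(round(uv[1])); return o+d*float(np.median(p["depth"][v-2:v+3,u-2:u+3]))
def save(p,n,box=None,s=1):
    im=p["image"][:,:,::-1]
    if box: im=im[box[1]:box[3],box[0]:box[2]]
    cv2.imwrite("pics/"+n,cv2.resize(im,None,fx=s,fy=s,interpolation=cv2.INTER_CUBIC))
E
python3 - <<'E'
from h import *
st=read_state();print(st)
for c in ("scene","side","wrist"):
    st=read_state();p=read_camera(c);save(p,c+"0.png")
    print(c,p["fovy"],p["k1"],p["cx"],p["cy"],T(p,st)[:3,3].round(3))
    for t in ("dish_red","store_key_top","clear_key_top","counter","stopper","weight"):
        for d in landmark_of(t,p)[:4]:
            print(t,np.round(d["at"],1),round(d["conf"],2), at_depth(p,d["at"],st).round(3))
E
```

```text
pics
{'time': 0.0, 'q': array([-1.29990881e+00,  2.64754268e-01,  1.60539665e+00, -2.97565180e-07,
        1.27367425e+00, -3.68843470e-02]), 'joint_vel': array([ 0.00060097, -0.00085554, -0.00086213, -0.00080722, -0.00032218,
       -0.00036328]), 'joint_torque': array([-2.62515587e-04, -5.15112627e+01, -3.67314649e+01, -2.80512804e-04,
        1.27617235e-02, -8.20471456e-06]), 'tool_pos': array([ 0.20429831, -0.64258957,  0.23794901]), 'tcp_rot': array([-3.10227710e+00, -4.81201377e-01,  4.09523766e-04]), 'wrist_force': array([-0.32258814, -0.52729745, -0.02419805]), 'torque': array([-0.00546765,  0.02735304, -0.0281532 ]), 'width': 0.9994324485088325}
scene 44.85203883874903 0.001255997880920165 324.9879585450853 196.22943844390554 [-1.107  0.825  1.301]
dish_red [283.7 199.9] 0.55 [0.461 0.075 0.058]
dish_red [389.5 206.4] 0.53 [ 0.236 -0.341  0.001]
dish_red [264.  258.8] 0.5 [0.221 0.292 0.003]
store_key_top [404.4 155.3] 0.59 [ 0.517 -0.653  0.03 ]
store_key_top [405.5 185.3] 0.44 [ 0.301 -0.483  0.029]
clear_key_top [363.7 167.4] 0.42 [ 0.569 -0.435  0.001]
clear_key_top [25
[... 166 characters left out ...]
0.631 -0.862  1.236]
dish_red [300.6 168.1] 0.77 [0.473 0.074 0.056]
dish_red [355.3 263. ] 0.64 [ 0.245 -0.352  0.008]
store_key_top [401.  257.7] 0.62 [ 0.336 -0.472  0.039]
store_key_top [365.9 210.4] 0.59 [ 0.452 -0.253  0.036]
store_key_top [476.2 249.7] 0.45 [ 0.522 -0.658  0.043]
clear_key_top [404.6 217.9] 0.55 [ 0.507 -0.385  0.037]
counter [282.  167.9] 0.78 [0.437 0.141 0.046]
stopper [339.1 197.8] 0.52 [ 0.457 -0.129  0.024]
weight [351.5 192.5] 0.53 [ 0.531 -0.137  0.004]
wrist 65.32968440806951 -0.004525743108514162 319.4245777398738 199.81894586220918 [ 0.277 -0.619  0.374]
dish_red [68.7 45. ] 0.77 [ 0.251 -0.344  0.006]
store_key_top [187.3   1.5] 0.81 [ 0.325 -0.473  0.04 ]
```

View pics/scene0.png

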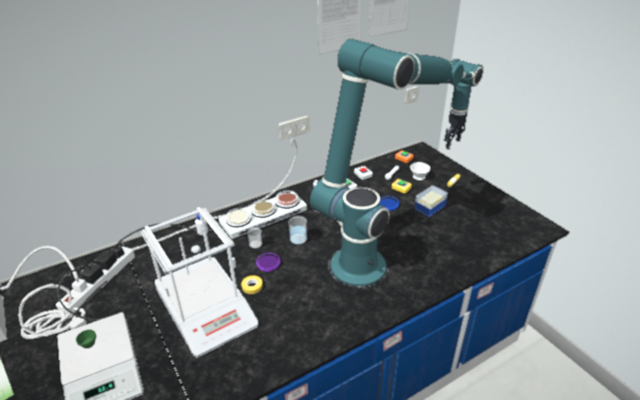

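View pics/side0.png

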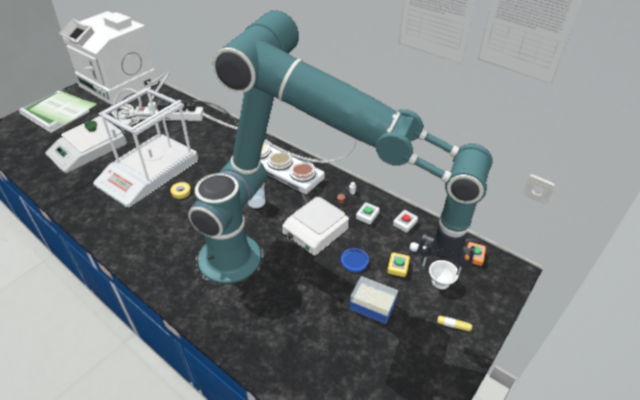

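View pics/wrist0.png

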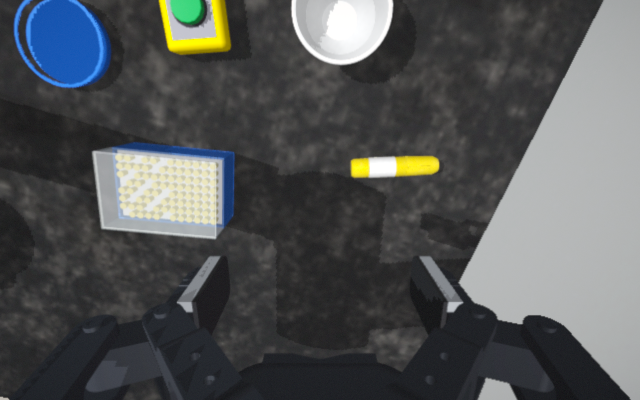

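Scene and side show the counter, with the reddish dish at its right end (side 304,170) and straw dishes at about (280,160) and (262,150).

- **Red dish candidates:** the dish at (304,170), straw (280,160), blue (355,261), and purple (scene 268,262). I choose (304,170).
- **Green key candidates:** the white unit (368,210), the yellow unit (399,263), the orange unit (477,252), and the red key's white unit (404,218). I choose (368,210).

Close crops next.

Run:
```python
from h import *
p=read_camera("side");save(p,"side1.png",(240,130,440,280),4)
q=read_camera("scene");save(q,"scene1.png",(210,170,350,260),5)
for n,uv,z in (("dish",(303.5,170.5),.068),("green",(368.3,210),.04),("red",(405,218),.04)):
    print(n,at_z(p,uv,z).round(4),at_depth(p,uv).round(4))
for t in ("dish_red","dish_straw_a","store_key_top","clear_key_top","stopper","weight"):
    for d in spot_in(t,p)[:5]: print(t,np.round(d["bbox"],1),round(d["conf"],2),at_depth(p,d["bbox"][:2]).round(3))
```

```text
dish [0.4577 0.0462 0.068 ] [0.4694 0.0559 0.0555]
green [ 0.4565 -0.261   0.04  ] [ 0.4572 -0.2605  0.0391]
red [ 0.5048 -0.3878  0.04  ] [ 0.5057 -0.3874  0.0391]
dish_red [303.1 170.4  22.2  17.8] 0.86 [0.469 0.057 0.056]
dish_red [355.8 259.9  23.6  25.5] 0.85 [ 0.258 -0.345  0.007]
dish_straw_a [278.5 162.7  16.8  13.8] 0.72 [0.442 0.163 0.059]
dish_straw_a [265.6 149.2  11.9   6.5] 0.41 [0.475 0.265 0.059]
store_key_top [367.9 211.7   5.1   3.5] 0.38 [ 0.452 -0.263  0.036]
clear_key_top [302.8 173.9  26.   10.7] 0.67 [0.449 0.043 0.058]
stopper [340.2 197.5   9.4  10.6] 0.36 [ 0.458 -0.133  0.027]
weight [351.2 189.7   0.9   6.2] 0.37 [ 0.531 -0.134  0.017]
```

View pics/side1.png

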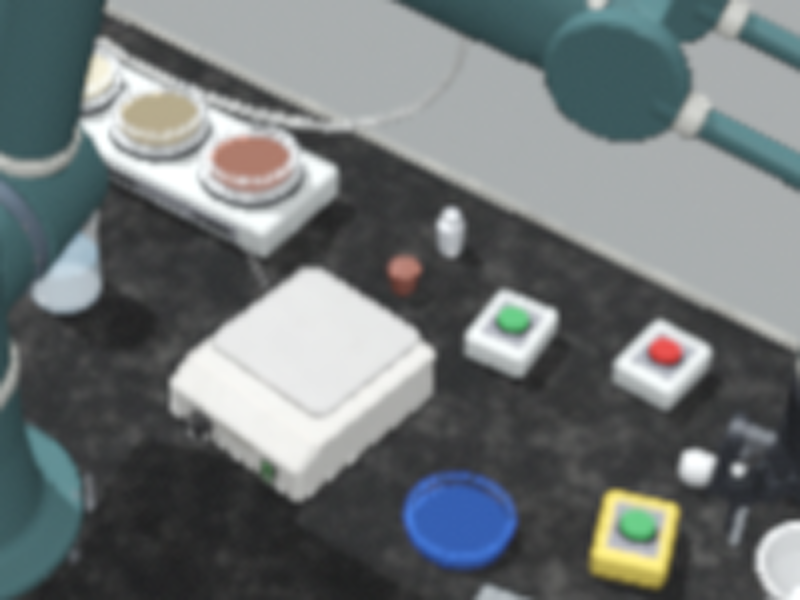

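View pics/scene1.png

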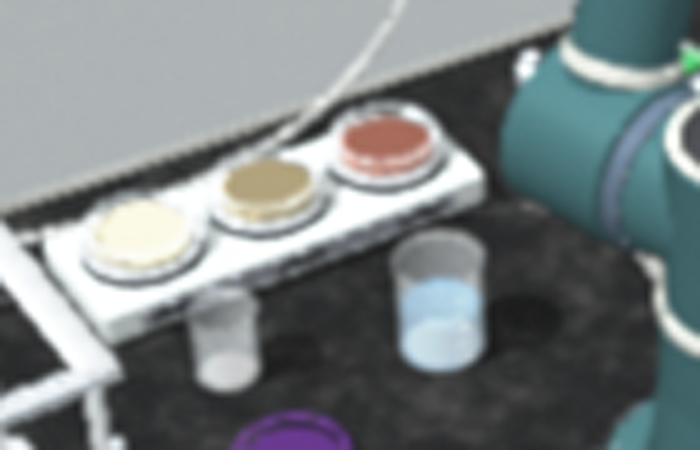

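Run:
```python
from h import *
st=read_state();M=R.from_rotvec(st["tcp_rot"]).as_matrix();print(M.round(3))
p=read_camera("wrist");print(np.array(p["hand_eye"]).round(3))
# target over green key, standoff
def tgt(pos):
    return (M.T@(np.array(pos)-st["tool_pos"])*100).round(1)
print(tgt((0.40,-0.235,0.22)))
```

```text
[[ 0.953  0.303  0.   ]
 [ 0.303 -0.953 -0.   ]
 [ 0.     0.    -1.   ]]
[[-0.001  0.954  0.299  0.076]
 [ 1.     0.001  0.    -0.002]
 [-0.     0.299 -0.954 -0.135]
 [ 0.     0.     0.     1.   ]]
[ 31.  -33.    1.9]
```

Request:
{"method": "play_rows", "body": {
  "slide": [
    [2.8, -3, 0.2],
    [5.6, -6, 0.4],
    [8.4, -9, 0.6],
    [11.2, -12, 0.8],
    [14, -15, 1],
    [16.8, -18, 1.2],
    [19.6, -21, 1.4],
    [22.4, -24, 1.6],
    [25.2, -27, 1.8],
    [28, -30, 1.9],
    [30, -32.3, 1.9],
    [31, -33, 1.9]
  ],
  "delta_rot": [
    [0, 0, 0],
    [0, 0, 0],
    [0, 0, 0],
    [0, 0, 0],
    [0, 0, 0],
    [0, 0, 0],
    [0, 0, 0],
    [0, 0, 0],
    [0, 0, 0],
    [0, 0, 0],
    [0, 0, 0],
    [0, 0, 0]
  ],
  "hand": 0
}}

```text
time: 2.5
tool_pos: [0.4006, -0.2311, 0.2204]
tcp_rot: [-3.102, -0.486, -0.001]
wrist_force: [-0.0, -0.1, -0.8]
width: 0.003
```

Run:
```python
from h import *
st=read_state();p=read_camera("wrist");save(p,"w1.png")
print(st["tool_pos"],st["width"],st["time"],st["q"])
for t in ("store_key_top","clear_key_top","stopper","weight","dish_red"):
    for d in landmark_of(t,p)[:3]: print(t,np.round(d["at"],1),round(d["conf"],2),at_depth(p,d["at"],st).round(4))
im=p["image"].astype(int);m=((im[:,:,1]>im[:,:,0]+40)&(im[:,:,1]>im[:,:,2]+40)).astype(np.uint8)
n,l,s,c=cv2.connectedComponentsWithStats(m)
for i in range(1,n):
    if s[i,4]>80: print(s[i],c[i],at_z(p,c[i],.04,st).round(4),at_depth(p,c[i],st).round(4))
```

```text
[ 0.40062537 -0.23112467  0.2203612 ] 0.003259625291211387 2.5 [-5.78266900e-01 -1.33372520e-01  2.06119412e+00  1.64868402e-03
  1.21408724e+00  6.81221110e-01]
store_key_top [496.7 303.2] 0.79 [ 0.3211 -0.4747  0.04  ]
clear_key_top [509.9 123.3] 0.59 [ 0.5114 -0.3907  0.0398]
stopper [252.5  88.8] 0.63 [ 0.4647 -0.1387  0.0257]
weight [266.9  12.9] 0.66 [ 0.5325 -0.1365  0.0324]
dish_red [22.1 10.5] 0.78 [0.467  0.0554 0.0581]
[348 114  30  31 744] [362.60215054 129.22849462] [ 0.4616 -0.2545  0.04  ] [ 0.4616 -0.2545  0.0401]
[479 287  28  25 528] [492.52651515 299.45454545] [ 0.3242 -0.4676  0.04  ] [ 0.3242 -0.4678  0.0399]
```

View pics/w1.png

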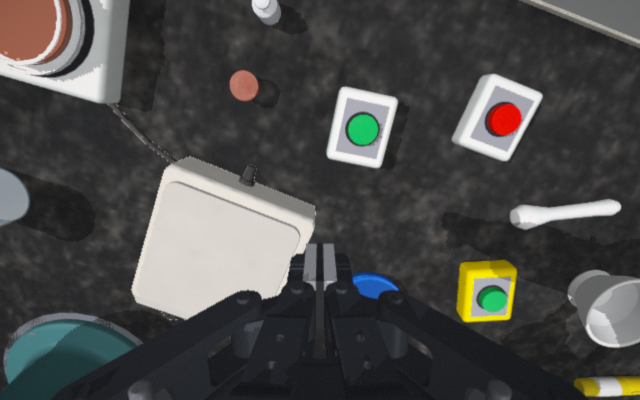

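The closed gripper looks down on the bench. The green key of the white unit is at pixel (363,129), the red key at (505,118), and the yellow look-alike at (492,299). Next, over the dish.

Request:
{"method": "play_rows", "body": {
  "slide": [
    [1.3, -3.5, 0],
    [2.6, -7, 0],
    [3.9, -10.5, 0],
    [5.2, -14, 0],
    [6.5, -17.5, 0],
    [7.8, -21, 0],
    [8.8, -24.5, 0],
    [8.8, -24.5, 0],
    [8.8, -24.5, 0]
  ],
  "delta_rot": [
    [0, 0, 0],
    [0, 0, 0],
    [0, 0, 0],
    [0, 0, 0],
    [0, 0, 0],
    [0, 0, 0],
    [0, 0, 0],
    [0, 0, 0],
    [0, 0, 0]
  ]
}}

```text
time: 3.55
tool_pos: [0.4096, 0.025, 0.2203]
tcp_rot: [3.103, 0.485, -0.0]
wrist_force: [-0.5, 0.3, -0.4]
width: 0.001
```

Run:
```python
from h import *
st=read_state();p=read_camera("wrist");save(p,"w2.png")
print(st["tool_pos"],st["time"])
for d in landmark_of("dish_red",p)[:3]: print(np.round(d["at"],1),round(d["conf"],2),at_z(p,d["at"],.052,st).round(4))
for d in spot_in("dish_red",p)[:3]: print(np.round(d["bbox"],1),round(d["conf"],2),at_z(p,d["bbox"][:2],.06,st).round(4))
im=p["image"].astype(int);m=((im[:,:,0]>im[:,:,1]+45)).astype(np.uint8)
n,l,s,c=cv2.connectedComponentsWithStats(m)
for i in range(1,n):
    if s[i,4]>300:
        cn=cv2.findContours((l==i).astype(np.uint8),0,1)[0];e=cv2.fitEllipse(cv2.convexHull(max(cn,key=len)))
        print(s[i],np.round(e[0],1),np.round(e[1],1),[at_z(p,e[0],z,st).round(4)[:2] for z in(.056,.064,.068)],at_depth(p,e[0],st).round(4))
```

```text
[0.4095762  0.02501633 0.2203292 ] 3.55
[303.3 116.1] 0.87 [0.4653 0.0602 0.052 ]
[ 70.  265.1] 0.73 [0.2374 0.2574 0.052 ]
[ 67.8 268.7  86.6  70.2] 0.95 [0.2387 0.2539 0.06  ]
[540.8 351.3  70.8  48.6] 0.94 [ 0.2953 -0.2829  0.06  ]
[301.4 112.9 103.1 105.3] 0.91 [0.4679 0.0624 0.06  ]
[ 258   66   90   93 6596] [302.2 112.2] [89.8 93.4] [array([0.4685, 0.062 ]), array([0.4689, 0.0617]), array([0.469 , 0.0615])] [0.4686 0.0619 0.0578]
[459 158  28  26 567] [472.  169.8] [26.2 28.2] [array([ 0.4672, -0.1115]), array([ 0.4675, -0.1072]), array([ 0.4677, -0.105 ])] [ 0.4657 -0.1277  0.0259]
[  23  239   78   66 3351] [ 61.7 271.4] [62.7 80. ] [array([0.23  , 0.2627]), array([0.2367, 0.2571]), array([0.2401, 0.2542])] [0.1877 0.2985 0.0058]
```

View pics/w2.png

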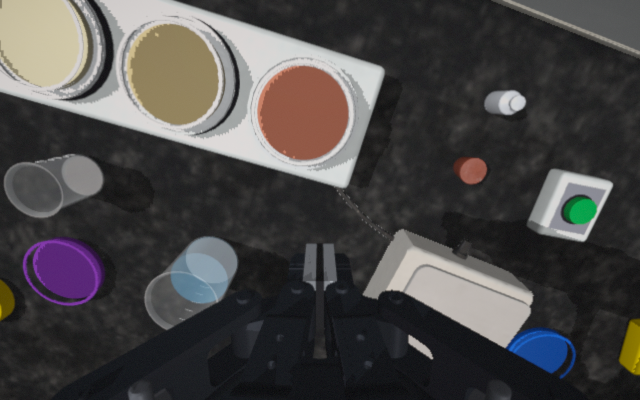

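The red dish in the right nest is centred at pixel (302,112), giving world (0.468, 0.061). Its medium lies at z 0.058, as it should. Straw dishes are at (175,75) and (45,45). I'm going above it, then down to 3 cm clear.

Request:
{"method": "play_rows", "body": {
  "slide": [
    [2.2, -0.6, 0],
    [4.4, -1.2, 1],
    [6.6, -1.7, 3],
    [6.6, -1.7, 6],
    [6.6, -1.7, 9],
    [6.6, -1.7, 11.5],
    [6.6, -1.7, 11.5],
    [6.6, -1.7, 11.5],
    [6.6, -1.7, 11.5]
  ],
  "delta_rot": [
    [0, 0, 0],
    [0, 0, 0],
    [0, 0, 0],
    [0, 0, 0],
    [0, 0, 0],
    [0, 0, 0],
    [0, 0, 0],
    [0, 0, 0],
    [0, 0, 0]
  ]
}}

```text
time: 4.45
tool_pos: [0.4687, 0.0577, 0.1064]
tcp_rot: [3.104, 0.474, 0.002]
wrist_force: [0.3, 0.8, 0.2]
width: -0.0
```

Run:
```python
from h import *
st=read_state();p=read_camera("wrist");save(p,"w3.png")
print(st["tool_pos"],st["wrist_force"],st["time"])
im=p["image"].astype(int);m=((im[:,:,0]>im[:,:,1]+45)).astype(np.uint8)
n,l,s,c=cv2.connectedComponentsWithStats(m)
for i in range(1,n):
    if s[i,4]>300: print(s[i],c[i])
Ti=np.linalg.inv(np.array(p["hand_eye"]))
# tip and its vertical foot on lid
for z in (.008,.008+st["tool_pos"][2]-.076,.008+st["tool_pos"][2]-.066):
    c=Ti@[0,0,z,1]; q=cv2.projectPoints(np.array([[c[0],-c[1],-c[2]]]),np.zeros(3),np.zeros(3),K(p),np.array([p["k1"],0,0,0.]))[0];print(q.ravel())
```

```text
[0.4686854  0.05772191 0.10644149] [0.30966989 0.7912308  0.21251678] 4.45
[ 250  169  132  111 9966] [314.75657235 218.68482842]
[   0  358   52   42 1273] [ 21.89945012 380.98900236]
[322.54009321 259.02050069]
[322.05765198 234.77960086]
[321.93009362 228.37115176]
```

View pics/w3.png

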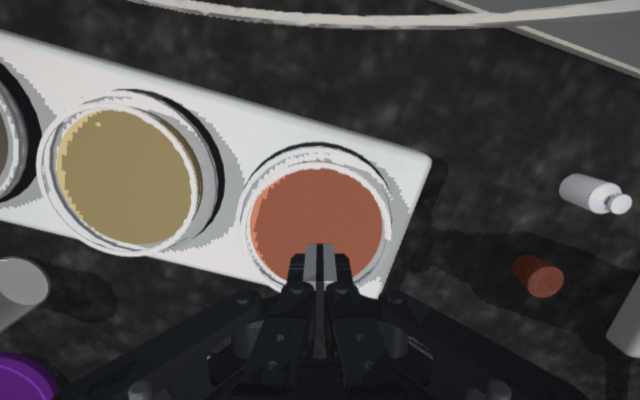

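The fingertips stand over the red lid, whose centre is near (317,230); the tip's foot projects to (322,232), about 3 mm off. I correct this and descend to just above the lid.

Request:
{"method": "play_rows", "body": {
  "slide": [
    [0, -0.3, 0.8],
    [0, -0.3, 1.6],
    [0, -0.3, 2.2],
    [0, -0.3, 2.5],
    [0, -0.3, 2.5],
    [0, -0.3, 2.5]
  ],
  "delta_rot": [
    [0, 0, 0],
    [0, 0, 0],
    [0, 0, 0],
    [0, 0, 0],
    [0, 0, 0],
    [0, 0, 0]
  ]
}}

```text
time: 5.0
tool_pos: [0.468, 0.061, 0.0817]
tcp_rot: [3.104, 0.475, 0.003]
wrist_force: [0.9, -0.3, -0.1]
width: 0.002
```

Run:
```python
from h import *
st=read_state();print(st["tool_pos"],st["wrist_force"],st["torque"],st["time"])
```

```text
[0.46803626 0.06095545 0.0817279 ] [ 0.87985842 -0.30223582 -0.12605055] [-0.00872069 -0.02892145 -0.03783124] 5.0
```

Request:
{"method": "play_rows", "body": {
  "slide": [
    [0, 0, 0.2],
    [0, 0, 0.4],
    [0, 0, 0.6],
    [0, 0, 0.6],
    [0, 0, 0.6]
  ],
  "delta_rot": [
    [0, 0, 0],
    [0, 0, 0],
    [0, 0, 0],
    [0, 0, 0],
    [0, 0, 0]
  ]
}}

```text
time: 5.42
tool_pos: [0.4681, 0.061, 0.0758]
tcp_rot: [3.104, 0.475, 0.003]
wrist_force: [-0.9, 0.3, 1.3]
width: 0.002
```

Request:
{"method": "play_rows", "body": {
  "slide": [
    [0, 0, 0.1],
    [0, 0, 0.2],
    [0, 0, 0.3],
    [0, 0, 0.3],
    [0, 0, 0.3]
  ],
  "delta_rot": [
    [0, 0, 0],
    [0, 0, 0],
    [0, 0, 0],
    [0, 0, 0],
    [0, 0, 0]
  ]
}}

```text
time: 5.83
tool_pos: [0.4682, 0.061, 0.0729]
tcp_rot: [3.104, 0.475, 0.003]
wrist_force: [-0.5, -0.3, 2.1]
width: -0.001
```

Run:
```python
from h import *
st=read_state();print(st["tool_pos"],st["wrist_force"],st["time"])
p=read_camera("wrist");save(p,"w4.png")
```

```text
[0.4682374  0.06099649 0.07292226] [-0.45664436 -0.33536354  2.06433347] 5.8333
```

View pics/w4.png

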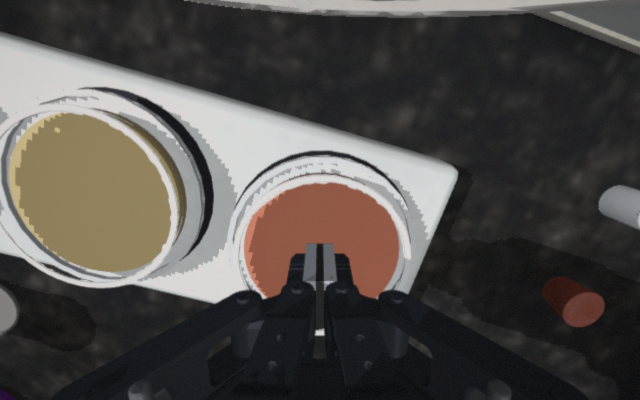

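The tip is on the middle of the red lid (320,250). Force is about 2.1 N and travel 2–3 mm, so I go a little more and hold for a second.

Request:
{"method": "play_rows", "body": {
  "slide": [
    [0, 0, 0.07],
    [0, 0, 0.13],
    [0, 0, 0.13],
    [0, 0, 0.13]
  ],
  "delta_rot": [
    [0, 0, 0],
    [0, 0, 0],
    [0, 0, 0],
    [0, 0, 0]
  ]
}}

```text
time: 6.22
tool_pos: [0.4683, 0.061, 0.0717]
tcp_rot: [3.104, 0.475, 0.003]
wrist_force: [-1.0, -0.3, 3.0]
width: -0.002
```

Run:
```python
from h import *
for i in range(3):
    st=read_state();print(st["tool_pos"],st["wrist_force"],st["time"]);p=read_camera("wrist")
```

```text
[0.46826    0.06098438 0.07167127] [-0.95839958 -0.25518543  2.99560405] 6.2167
[0.46822603 0.06100825 0.07165364] [-0.78052731 -0.08291174  3.80436389] 6.2667
[0.46825122 0.0609996  0.07168501] [-0.77889778  0.14498659  3.18332265] 6.3167
```

About 3.3 N and 4.3 mm: half travel. I hold the rest of the second.

Request:
{"method": "play_rows", "body": {
  "slide": [
    [0, 0, 0],
    [0, 0, 0],
    [0, 0, 0],
    [0, 0, 0],
    [0, 0, 0],
    [0, 0, 0],
    [0, 0, 0],
    [0, 0, 0]
  ],
  "delta_rot": [
    [0, 0, 0],
    [0, 0, 0],
    [0, 0, 0],
    [0, 0, 0],
    [0, 0, 0],
    [0, 0, 0],
    [0, 0, 0],
    [0, 0, 0]
  ]
}}

```text
time: 7.03
tool_pos: [0.4683, 0.061, 0.0717]
tcp_rot: [3.104, 0.475, 0.003]
wrist_force: [-0.2, -0.9, 3.7]
width: -0.001
```

Request:
{"method": "play_rows", "body": {
  "slide": [
    [0, 0, -0.2],
    [0, 0, -0.4],
    [0, 0, -0.8],
    [0, 0, -1.5],
    [0, 0, -3],
    [0, 0, -5],
    [0, 0, -8],
    [0, 0, -8],
    [0, 0, -8]
  ],
  "delta_rot": [
    [0, 0, 0],
    [0, 0, 0],
    [0, 0, 0],
    [0, 0, 0],
    [0, 0, 0],
    [0, 0, 0],
    [0, 0, 0],
    [0, 0, 0],
    [0, 0, 0]
  ]
}}

```text
time: 7.78
tool_pos: [0.47, 0.0612, 0.1543]
tcp_rot: [3.104, 0.475, 0.012]
wrist_force: [-0.4, -0.1, -0.1]
width: -0.001
```

Run:
```python
from h import *
st=read_state();p=read_camera("wrist");save(p,"w5.png");print(st["tool_pos"],st["wrist_force"],st["time"])
for uv in((317,180),(300,190),(335,185)): print(at_depth(p,uv,st).round(4))
M=R.from_rotvec(st["tcp_rot"]).as_matrix()
for t in((.4616,-.2545,.15),(.42,-.245,.15)): print((M.T@(np.array(t)-st["tool_pos"])*100).round(2))
```

```text
[0.47003943 0.06121674 0.15434011] [-0.39455675 -0.09148983 -0.11366675] 7.7833
[0.4886 0.0703 0.0581]
[0.4772 0.0805 0.0581]
[0.4889 0.056  0.0581]
[-10.24  29.88   0.44]
[-13.93  27.73   0.41]
```

View pics/w5.png

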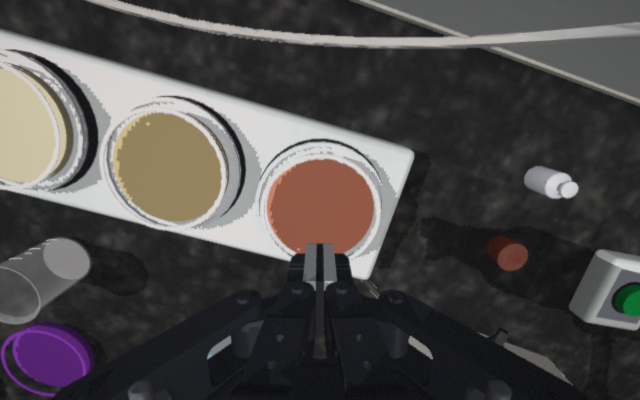

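The dish is seated and back at its height (medium z 0.058 as before). Now to a stand-off near the green key.

Request:
{"method": "play_rows", "body": {
  "slide": [
    [-1.7, 3.4, 0],
    [-3.4, 6.8, 0],
    [-5.1, 10.2, 0],
    [-6.8, 13.6, 0],
    [-8.5, 17, 0],
    [-10.2, 20.4, 0],
    [-11.9, 23.8, 0],
    [-13.2, 26.5, 0],
    [-13.9, 27.7, 0],
    [-13.9, 27.7, 0],
    [-13.9, 27.7, 0]
  ],
  "delta_rot": [
    [0, 0, 0],
    [0, 0, 0],
    [0, 0, 0],
    [0, 0, 0],
    [0, 0, 0],
    [0, 0, 0],
    [0, 0, 0],
    [0, 0, 0],
    [0, 0, 0],
    [0, 0, 0],
    [0, 0, 0]
  ]
}}

```text
time: 8.75
tool_pos: [0.4176, -0.2447, 0.1513]
tcp_rot: [-3.105, -0.471, -0.004]
wrist_force: [-0.1, -0.1, 0.4]
width: 0.001
```

Run:
```python
from h import *
st=read_state();p=read_camera("wrist");save(p,"w6.png");print(st["tool_pos"],st["wrist_force"],st["time"])
M=R.from_rotvec(st["tcp_rot"]).as_matrix()
for d in landmark_of("store_key_top",p)[:3]: print(np.round(d["at"],1),round(d["conf"],2),at_depth(p,d["at"],st).round(4))
im=p["image"].astype(int);m=((im[:,:,1]>im[:,:,0]+40)&(im[:,:,1]>im[:,:,2]+40)).astype(np.uint8)
n,l,s,c=cv2.connectedComponentsWithStats(m)
for i in range(1,n):
    if s[i,4]>80:
        t=at_z(p,c[i],.04,st);t2=t.copy();t2[2]=.056
        print(s[i],c[i],t.round(4),at_depth(p,c[i],st).round(4),(M.T@(t2-st["tool_pos"])*100).round(2))
```

```text
[ 0.41760337 -0.24468295  0.15125995] [-0.06666533 -0.12565636  0.38014384] 8.75
[349.7 154.9] 0.63 [ 0.4593 -0.2551  0.0399]
[512.5 354.6] 0.61 [ 0.4434 -0.2894  0.2185]
[ 331  133   39   38 1139] [349.94556629 151.60930641] [ 0.4618 -0.2545  0.04  ] [ 0.4618 -0.2545  0.0396] [3.91 2.25 9.53]
[497 336  32  23 408] [514.13235294 345.68137255] [ 0.3312 -0.4673  0.04  ] [ 0.3311 -0.4675  0.0398] [-14.88  18.7    9.48]
```

View pics/w6.png

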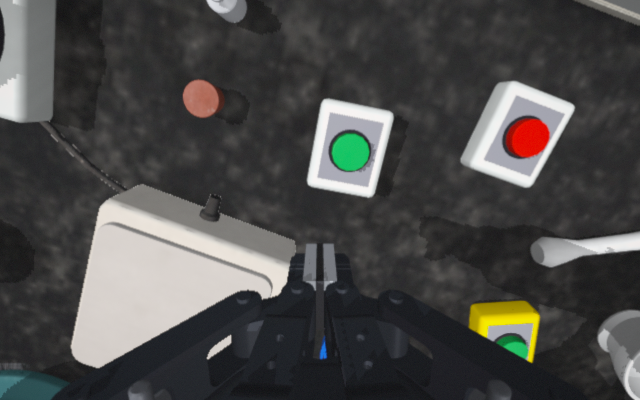

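The white unit's green key is at pixel (350,152), world (0.4617, -0.2545, 0.040). The red key (526,137) and the yellow look-alike (512,350) are clear of it. I go over it and down to about 8 mm above.

Request:
{"method": "play_rows", "body": {
  "slide": [
    [2, 1.1, 0],
    [3.9, 2.25, 1],
    [3.9, 2.25, 4],
    [3.9, 2.25, 7],
    [3.9, 2.25, 9],
    [3.9, 2.25, 9.5],
    [3.9, 2.25, 9.5],
    [3.9, 2.25, 9.5]
  ],
  "delta_rot": [
    [0, 0, 0],
    [0, 0, 0],
    [0, 0, 0],
    [0, 0, 0],
    [0, 0, 0],
    [0, 0, 0],
    [0, 0, 0],
    [0, 0, 0]
  ]
}}

```text
time: 9.52
tool_pos: [0.4629, -0.2527, 0.0573]
tcp_rot: [-3.105, -0.477, -0.005]
wrist_force: [0.2, 0.1, 0.1]
width: 0.002
```

Run:
```python
from h import *
st=read_state();p=read_camera("wrist");save(p,"w7.png",(200,120,440,320),3);print(st["tool_pos"],st["wrist_force"],st["time"])
```

```text
[ 0.46286271 -0.25266849  0.05725551] [0.23407719 0.13369048 0.12467747] 9.5167
```

View pics/w7.png

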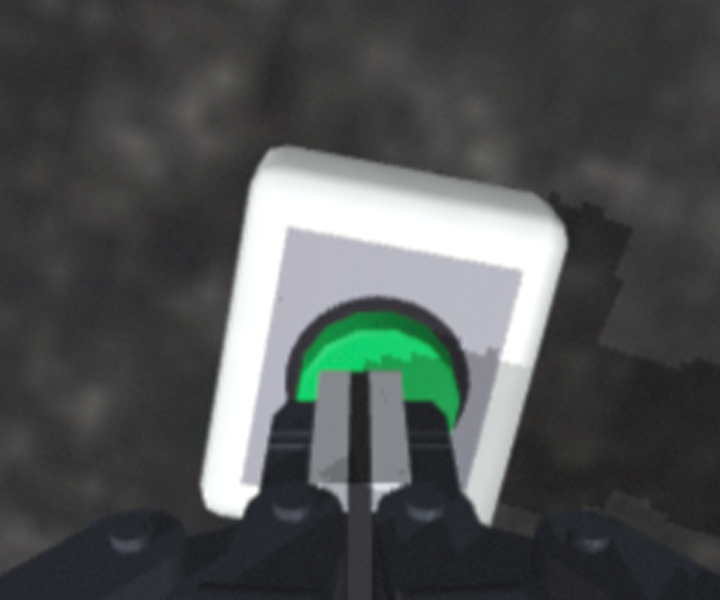

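The tip is over the green key, about 2 mm left of its centre. Now press.

Request:
{"method": "play_rows", "body": {
  "slide": [
    [0, 0.2, 0.3],
    [0, 0.2, 0.6],
    [0, 0.2, 0.9],
    [0, 0.2, 1.1],
    [0, 0.2, 1.25],
    [0, 0.2, 1.4],
    [0, 0.2, 1.4],
    [0, 0.2, 1.4],
    [0, 0.2, 1.4]
  ],
  "delta_rot": [
    [0, 0, 0],
    [0, 0, 0],
    [0, 0, 0],
    [0, 0, 0],
    [0, 0, 0],
    [0, 0, 0],
    [0, 0, 0],
    [0, 0, 0],
    [0, 0, 0]
  ]
}}

```text
time: 10.32
tool_pos: [0.4645, -0.2555, 0.0445]
tcp_rot: [3.104, 0.476, 0.008]
wrist_force: [0.2, -0.2, 2.6]
width: -0.0
```

Run:
```python
from h import *
for i in range(3):
    st=read_state();print(st["tool_pos"],st["wrist_force"],st["time"]);p=read_camera("wrist")
```

```text
[ 0.46452653 -0.25552855  0.0444952 ] [ 0.24315022 -0.21909202  2.6363872 ] 10.3167
[ 0.46450356 -0.25555759  0.04448592] [-0.01388525 -1.33235834  2.90840137] 10.3667
[ 0.46451615 -0.25554329  0.04446378] [ 0.26953575 -0.77363692  3.39558444] 10.4167
```

Request:
{"method": "play_rows", "body": {
  "slide": [
    [0, 0, 0.08],
    [0, 0, 0.15],
    [0, 0, 0.15],
    [0, 0, 0.15],
    [0, 0, 0.15]
  ],
  "delta_rot": [
    [0, 0, 0],
    [0, 0, 0],
    [0, 0, 0],
    [0, 0, 0],
    [0, 0, 0]
  ]
}}

```text
time: 10.88
tool_pos: [0.4645, -0.2555, 0.043]
tcp_rot: [3.104, 0.476, 0.008]
wrist_force: [-0.6, -0.1, 3.4]
width: -0.002
```

Request:
{"method": "play_rows", "body": {
  "slide": [
    [0, 0, -0.3],
    [0, 0, -0.8],
    [0, 0, -2],
    [0, 0, -5],
    [0, 0, -8],
    [0, 0, -11],
    [0, 0, -14],
    [0, 0, -16],
    [0, 0, -16],
    [0, 0, -16]
  ],
  "delta_rot": [
    [0, 0, 0],
    [0, 0, 0],
    [0, 0, 0],
    [0, 0, 0],
    [0, 0, 0],
    [0, 0, 0],
    [0, 0, 0],
    [0, 0, 0],
    [0, 0, 0],
    [0, 0, 0]
  ]
}}

```text
time: 11.72
tool_pos: [0.4643, -0.2557, 0.2051]
tcp_rot: [3.102, 0.476, 0.012]
wrist_force: [0.1, 0.5, -0.5]
width: 0.002
```

Run:
```python
from h import *
st=read_state();p=read_camera("wrist");save(p,"w8.png");print(st["tool_pos"],st["wrist_force"],st["joint_vel"].round(3),st["time"])
im=p["image"].astype(int);m=((im[:,:,1]>im[:,:,0]+40)&(im[:,:,1]>im[:,:,2]+40)).astype(np.uint8)
n,l,s,c=cv2.connectedComponentsWithStats(m)
for i in range(1,n):
    if s[i,4]>80: print(c[i],at_depth(p,c[i],st).round(4))
p=read_camera("side");save(p,"side8.png",(240,130,440,280),4)
```

```text
[ 0.46431991 -0.25572224  0.205096  ] [ 0.11793217  0.47548247 -0.47790979] [-0.     0.034  0.052  0.001 -0.008  0.001] 11.7167
[318.39355742 185.59943978] [ 0.4622 -0.2545  0.0399]
```

View pics/w8.png

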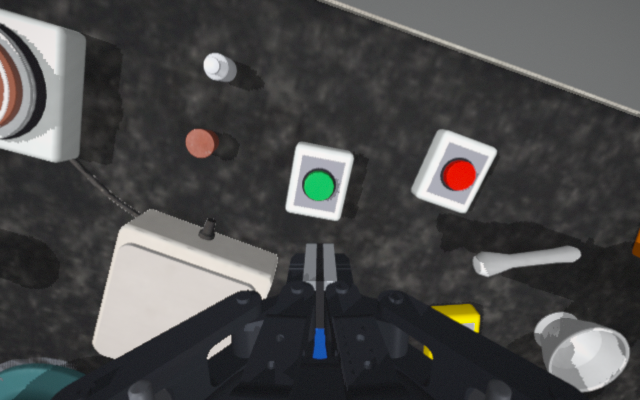

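View pics/side8.png

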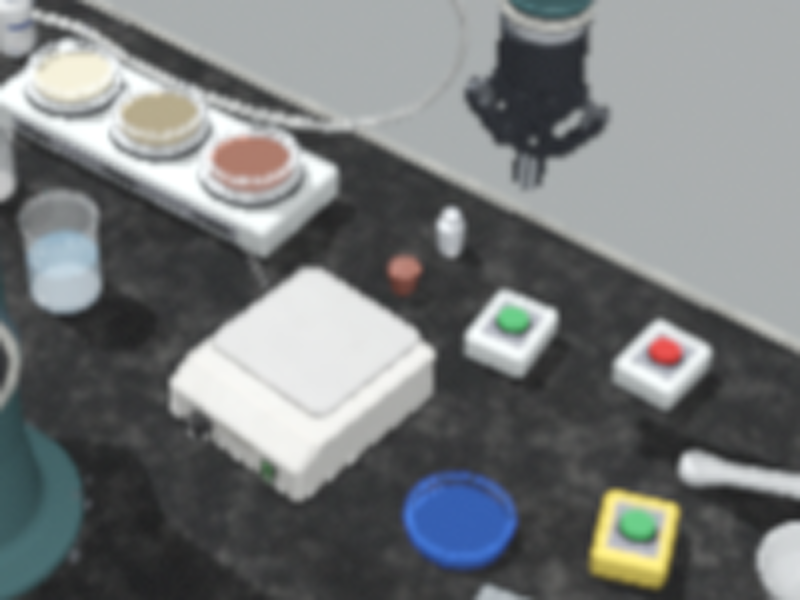

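Everything stands as before: dishes in their nests, stopper (201,143) and weight (218,66) upright. The green key is back up at z 0.040 and the gripper is 16 cm clear. I let the arm settle, then hand in.

Request:
{"method": "play_rows", "body": {
  "slide": [
    [0, 0, 0],
    [0, 0, 0],
    [0, 0, 0],
    [0, 0, 0]
  ],
  "delta_rot": [
    [0, 0, 0],
    [0, 0, 0],
    [0, 0, 0],
    [0, 0, 0]
  ]
}}

```text
time: 12.15
tool_pos: [0.4622, -0.2545, 0.2009]
tcp_rot: [-3.104, -0.477, -0.003]
wrist_force: [-0.1, 0.3, 0.7]
width: -0.002
```

```bash
python3 -c "
from workcell import *
print(finish_job())"
```

```text
the job is handed in; nothing more can be done
None
```

I registered the red dish, stored the count with the green key, withdrew, and handed the job in at about 12 s of the 56 s allowed. The hand-in reports no verdict.

- **Dish:** With the fingers shut, I touched the middle of its lid on the right plate. The plate sank about 4.3 mm of its 8 mm at roughly 3.3 N. I held it for about a second and let it come up. Plate travel is inferred from fingertip height and wrist force, which differed by about 1 mm partway down and agreed at the hold.
- **Green key:** I pressed the green key of the white unit by about 5 mm at about 3.4 N and released it. It came back to z = 0.040.
- **Last checks:** The red dish was back in its nest at its original height. The straw dishes, stopper, weight and red key were where they had been. The gripper ended about 15 cm above the key, touching nothing. No check of the bottle or small beaker was made after the moves; the arm never went near them.
- **Disagreement:** The side camera placed the green key 5–7 mm from where the wrist camera did. I used the wrist values, and the close-up views bore them out.

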